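# Dry-fit a new file handle, then hold it bore-up for cement

### The arm

A 6-joint arm with a two-finger parallel gripper is mounted at the origin on the work surface. World frame = base frame: x ahead of the robot, y to its left, z up, the work surface at z = 0. Lengths are in mm, angles in rad, forces in N, time in s.
With the tool pointing down it reaches from about 250 to 725 mm from the base axis. Payload 9.7 kg.
Tool frame: the origin (TCP) lies midway between the tips of the shut fingers; the grasp point (between the pads) lies 19 mm behind it (bot.tcp_to_grasp is the distance from the TCP to the grasp point, in mm); z points along the fingers, y is the line along which they close (so a half turn about z gives the same grasp; the last joint's range is limited). The gripper opens to 85 mm and grips with 20 to 120 N. Pads are 22 mm wide; open, the fingers measure 114 mm over their backs; the gripper's body (76 mm by 85 mm) begins 54 mm behind the grasp point. The pads swing forward as they close: fully open they stand 13 mm farther back than shut.
Start: joints at [-1.316, 0.087, 0.176, 1.66, 0, 1.571], TCP at [138.626, -532.24, 231.284] pointing down, gripper open.
Joint ranges: [-3.13, 3.13], [-0.85, 1.81], [-1.15, 1.24], [-2.2, 2.28], [-1.44, 1.52], [-3.14, 3.14]. Speed limits (rad/s): [2.22, 2.22, 2.57, 3.14, 3.14, 3.14].

### API

Orientations are given as a unit quaternion [x, y, z, w].
In Python, from bench import bot gives the robot as it stands.
- The arm moves only by the tool servo_tool, never from a script. Its arguments are lists of equal length, an entry for each row: "twist": the turn, a rotation vector about the tool's x, y, z in units of 180 degrees (1.0 is 180 degrees), a list of three; "xyz": the shift along the tool's x, y, z in units of 0.3 m (1.0 is 0.3 m), a list of three; "fingers": the opening, from 0 (shut) to 1 (fully open). A call has exactly 8 rows; each row is the pose to reach, as a shift and turn from the pose commanded when the call began, along the tool's axes at that moment, turning the shorter way round; what a row does not reach only later rows make up. A row lasts 1/10 s, in which the tool goes at most 50 mm and 8.59 degrees, less where a joint would pass 70% of its speed; a pose out of reach is approached as far as the arm can. A call with a number of a shift or a turn outside -1 to 1 is refused whole. A call with a gripper value outside its range is refused whole. The fingers move at their own pace and stop on an object; "grip_force" is the grip in N (left out, the last holds). Time passes only in rows, so rows that repeat a pose let the fingers close, or fill a call up. It gives the time, the measured TCP pose, the force, the opening and the grip force at its end, in the units of the state.
- bot.read_state(): the state, without advancing time (a new reading comes with each control period).
- bot.snapshot(name): name is "scene" or "top" or "wrist"; returns a dict with "color" (480x640x3 uint8, red, green, blue), "fx", "fy", "cx", "cy" (pixels), "pose" (4x4, takes a point from camera to world coordinates); the wrist camera has in their place "tool_from_camera" (4x4, takes a point from camera to tool coordinates, whose origin is the TCP and whose axes are the flange's). Camera axes: x right, y down, z forward; pixel columns grow to the right and rows downward; lengths in mm; the calibration is good to about 2 mm. A picture is of the moment at which its call begins: read the wrist's pose just before it. There is no depth.
- bot.finish_job(): hands the job in; it is judged then, once.
The state is a dict: "time_s": time; "joint_positions": joint angles; "qvel": joint speeds; "tau": joint torques, N m; "eef_pos": TCP position; "orientation": TCP orientation; "force": force on the tool from outside, world axes, zero at the start; "torque": the same for the moment, N m; "grip_width": finger opening in mm; "gripper_force": force on a finger pad.
Only numpy, scipy, OpenCV 4.12 (cv2) and the standard library are available. Lean on these libraries where they do the work, as an engineer would, in place of code of your own. Each camera call takes 0.05 s, during which the arm holds its last target. There are 200 camera calls.

### The job

The new octagonal wooden handle lying on the bench is drilled at one end only and its ends are otherwise alike: feel for the drilled end on the bare tang of the file that stands in the vice, and slide the handle right down on it to the shoulder to see that it fits. Then take it off, turn it over and finish while holding it, still and upright with the drilled end up, over the middle of the shallow catch tray and a hand's breadth clear of it, ready for cement to be run into the hole; do not put it down or let go of it at the end. Leave the other tools and pots on the bench where they are.

Things in the scene. Friction and masses are not known exactly. Their poses are not given: they have to be found in the camera images.
- handle: Loose octagonal handle of pale wood, 32 mm across flats, 100 mm long, about 70 g, lying on a flat, a flat at each side to grip; bench clear 75 mm round its centre. Last 3 mm of both ends 29 mm across. One end only has an axial hole, 12 mm wide, 50 mm deep; the other is solid. Origin at its centre (16 mm up); x axis along its length. Which end is drilled is not told: try it on the tang, or look.
- vice: Small grey bench vice fixed to the bench, turned up to 0.6 rad; a hand file is clamped upright in it, bare tang straight up. Foot 115 x 85 mm, jaws 58 mm wide, top 83 mm above the bench; screw and 72 mm cross bar stick out 69 mm from the origin on its -x side, 52 mm up. Origin under the jaws at bench height, z up.
- shoulder (a point): The centre of the file's shoulder, 125 mm above the bench, on the tang's axis: the end of the file blade (18 x 6 mm) on which a fully fitted handle's drilled end comes to rest. z up.
- tang_tip (a point): The blunt tip of the tang, 40 mm straight above the shoulder. The tang is a round steel taper, 8.4 mm across at the shoulder and 3.6 mm at the tip, rigid.
- tray: Shallow aluminium catch tray fixed on the bench, 180 (its x) x 150 (its y) mm, rim 14 mm high, empty. Origin at the centre of its underside, at bench height.
- hammer: Bystander: small hammer lying, 240 mm long, wooden handle along its x, steel head at +x, 26 mm high. Origin under its middle, at bench height.
- bottle: Bystander: white screw-cap bottle, 42 mm across, 68 mm high, upright. Origin at the centre of its underside.
- pot: Bystander: low glass pot with dark metal lid, 52 mm across, 42 mm high. Origin at the centre of its underside.
- block: Bystander: steel bench block 65 x 65 x 19 mm, flat on the bench. Origin at the centre of its underside.
- dapping: Bystander: brass dapping cube, 42 mm, with round hollows on its faces. Origin at the centre of its underside.
- pliers: Bystander: small pliers lying flat, 150 mm long along x, 16 mm high, 54 mm wide over the black grips. Origin between the legs near the joint, 1.5 mm under the bench top.
- brush: Bystander: bench brush lying, 180 mm long along x, 20 mm high. Origin under its middle, at bench height.
Not all that is in view belongs to the job. Of the things shaped like the handle, the wood one is meant.

How it is judged (in metres and radians):
On the way:
1. the handle is slid, drilled end down, right down onto the file's tang: its centre on the tang's axis within 8 mm and no more than 58 mm above the shoulder (8 mm short of fully home), upright (horizontal distance between handle and shoulder below 0.008 m and z of handle in the frame of shoulder between 0.04 and 0.058 m and angle between the x axis of handle and the z axis of shoulder, either way round below 0.26 rad), for 0.2 s.
At the end, for the whole second after the job is handed in: The handle is gripped and held still in the air, drilled end up and upright within 0.22 rad (12 degrees), its centre within 50 mm horizontally of the tray's centre and 95 to 400 mm above the bench (its lower end at least 45 mm up), touching the fingers and not the tray (angle between handle's own x axis and vertical below 0.22 rad and horizontal distance between handle and tray below 0.05 m and height (world z) of handle between 0.095 and 0.4 m and contact force between handle and the fingers above 2 N and contact force between handle and tray below 0.2 N and linear speed of handle below 0.03 m/s and angular speed of handle below 0.3 rad/s); the arm keeps its last pose, push and grip.
It fails at once if a bystander is pushed more than 25 mm from its place (distance of any of hammer, bottle, pot, block, dapping, pliers, brush from where it was at the start of the episode above 0.025 m).
It also fails if it takes over 72 s, if anything falls off the work surface, if the arm or the gripper's body presses on something with over 40 N, if the wrist force passes 120 N, or if a joint passes its speed limit or range.

## Working session

There is one attempt and no reset: what is moved stays moved. The work goes in short steps, Python scripts to look and compute and a tool call to move; the robot and the scene stay as the last step left them, time stands still between calls to the robot, and variables do not carry over. Pictures are saved under pics/ and viewed, at most 10 in all, crops included, and the job is handed in when it is done.

Besides the shell and the picture viewer there is one more tool, called after ">>>" as name(argument=value, ...) on one line, values as JSON. servo_tool: Moves the arm, as the interface text tells. Its arguments: {"type":"object","properties":{"twist":{"type":"array","items":{"type":"array","items":{"type":"number","minimum":-1,"maximum":1}}},"xyz":{"type":"array","items":{"type":"array","items":{"type":"number","minimum":-1,"maximum":1}}},"fingers":{"type":"array","items":{"type":"number"}},"grip_force":{"type":"number"}},"required":["twist","xyz","fingers"]}

```bash
mkdir -p pics; ls; python3 - <<'E'
from bench import bot
import cv2,json,numpy as np
d={}
for n in("scene","top"):
    s=bot.snapshot(n); cv2.imwrite(f"pics/{n}0.png",s["color"][:,:,::-1])
    d[n]={k:(v.tolist() if hasattr(v,'tolist') else v) for k,v in s.items() if k!="color"}
json.dump(d,open("cal.json","w")); print(d); print(bot.read_state())
w=bot.snapshot("wrist"); print(w["tool_from_camera"],w["fx"],w["fy"],w["cx"],w["cy"])
E
```

```text
pics
{'scene': {'fx': 518.6778922211955, 'fy': 518.6778922211955, 'cx': 320.74453517204216, 'cy': 230.91192698757695, 'pose': [[-0.804548311002792, 0.4799101261400724, -0.3498403722996736, 937.7305536230896], [0.59374466519338, 0.6628912276729644, -0.45611675350575626, 397.7134993812674], [0.013011065173749734, -0.5746838183753302, -0.818272094770801, 1002.8081457870151], [0.0, 0.0, 0.0, 1.0]]}, 'top': {'fx': 527.9691471376578, 'fy': 527.9691471376578, 'cx': 316.0872363541106, 'cy': 241.67351078588533, 'pose': [[-0.010599257785546693, -0.9842466240140969, 0.17648297042844796, 331.347251932614], [-0.9999073357530687, 0.011940277983073162, 0.006538323094417234, -97.01278934759148], [-0.008542578158587723, -0.17639731539493408, -0.9842819776262617, 1228.773805180745], [0.0, 0.0, 0.0, 1.0]]}}
{'time_s': 0.1, 'joint_positions': array([-1.31601133e+00,  8.74136776e-02,  1.75238065e-01,  1.65981670e+00,
        2.55423271e-05,  1.57085063e+00]), 'qvel': array([ 0.00100692, -0.00196356,  0.00224187,  0.00089939, -0.00060129,
        0.00047521]), 'tau': array([ 5.03099454e-04, -5.21563697e+01,  4.65653014e+01,  1.61996606e-02,
       -2.14682433e-05,  2.27655318e-05]), 'eef_pos': array([ 138.57627869, -532.04578135,  230.66191493]), 'orientation': array([ 9.91899816e-01,  1.27021246e-01, -6.33224139e-05, -5.94768009e-04]), 'force': array([ 0.13995647, -0.38431654, -0.58835479]), 'torque': array([ 0.01216331, -0.03533278,  0.0080014 ]), 'gripper_force': 0.0, 'grip_width': 85.14184679867274}
[[-5.95554901e-04 -9.59461685e-01 -2.81838466e-01  7.15571051e+01]
 [ 9.99998592e-01 -1.29274598e-04 -1.67301521e-03  4.47097248e-01]
 [ 1.56875943e-03 -2.81839066e-01  9.59460411e-01 -1.42892123e+02]
 [ 0.00000000e+00  0.00000000e+00  0.00000000e+00  1.00000000e+00]] 358.21958072051046 358.21958072051046 314.60409317932437 232.10590311467672
```

View pics/scene0.png

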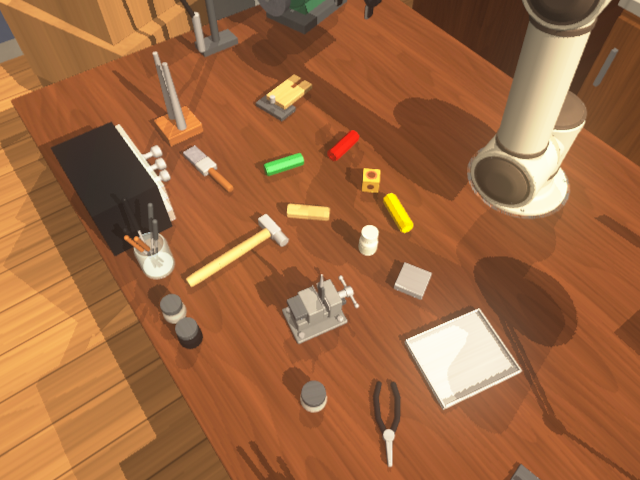

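View pics/top0.png

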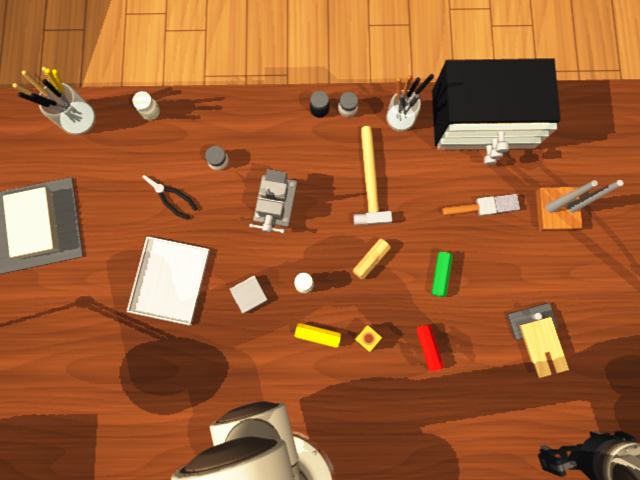

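Four things have the handle's shape. In the top view they are pale wood at (371,258), green at (442,274), red at (430,347) and yellow at (318,335). The pale wood one fits "pale wood"; the others are coloured. I'll confirm it in one enlarged crop, which will also show the vice.

```bash
cat > h.py <<'E'
import json,numpy as np,cv2
C=json.load(open("cal.json"))
def proj(n,P):
    c=C[n];T=np.linalg.inv(np.array(c["pose"]));p=T[:3,:3]@np.array(P,float)+T[:3,3]
    return np.array([c["fx"]*p[0]/p[2]+c["cx"],c["fy"]*p[1]/p[2]+c["cy"]])
def ray(n,u,v,z):
    c=C[n];T=np.array(c["pose"]);d=T[:3,:3]@[(u-c["cx"])/c["fx"],(v-c["cy"])/c["fy"],1]
    o=T[:3,3];return o+d*(z-o[2])/d[2]
E
python3 - <<'E'
from h import *
t=cv2.imread("pics/top0.png");s=cv2.imread("pics/scene0.png")
def crop(im,x,y,w,h,k): return cv2.resize(im[y:y+h,x:x+w],None,fx=k,fy=k,interpolation=cv2.INTER_CUBIC)
a=crop(t,335,225,70,70,5.6);b=crop(s,280,265,90,80,4.9);c=crop(t,240,160,70,80,4.9);d=crop(s,275,190,65,45,6)
M=np.zeros((600,800,3),np.uint8)
for im,x,y in((crop(t,335,225,80,60,5),0,0),(crop(s,275,190,80,60,5),400,0),(crop(t,240,165,80,60,5),0,300),(crop(s,280,270,80,60,5),400,300)): M[y:y+300,x:x+400]=im
cv2.imwrite("pics/crop1.png",M)
# segment wood in top
hsv=cv2.cvtColor(t,cv2.COLOR_BGR2HSV)[225:295,335:405]
m=((hsv[...,2]>150)&(hsv[...,0]>14)).astype(np.uint8)
n,l,st,ce=cv2.connectedComponentsWithStats(m);i=1+st[1:,4].argmax();print(st[i],ce[i]+[335,225])
pts=np.argwhere(l==i)[:,::-1].astype(np.float32)+[335,225]
r=cv2.minAreaRect(pts.astype(np.float32));print(r);bx=cv2.boxPoints(r)
for p in bx: print(p,ray("top",*p,25))
print("c",ray("top",*r[0],25))
print("tray",[ray("top",*p,14)[:2].round() for p in((147,237),(209,248),(191,324),(129,311))])
E
```

```text
[ 18  14  37  40 634] [371.21293375 258.35962145]
((371.3046875, 258.33135986328125), (14.448437690734863, 45.237369537353516), 40.81508255004883)
[351.0532 270.7278] [ 478.54887495 -168.45539723   25.        ]
[380.62125 236.49112] [ 557.57434845 -238.73254453   25.        ]
[391.55618 245.9349 ] [ 535.06935027 -263.25321985   25.        ]
[361.98813 280.1716 ] [ 456.55494163 -192.94141147   25.        ]
c [ 506.70032488 -215.67187084   25.        ]
tray [array([565., 308.]), array([537., 161.]), array([362., 198.]), array([393., 341.])]
```

View pics/crop1.png

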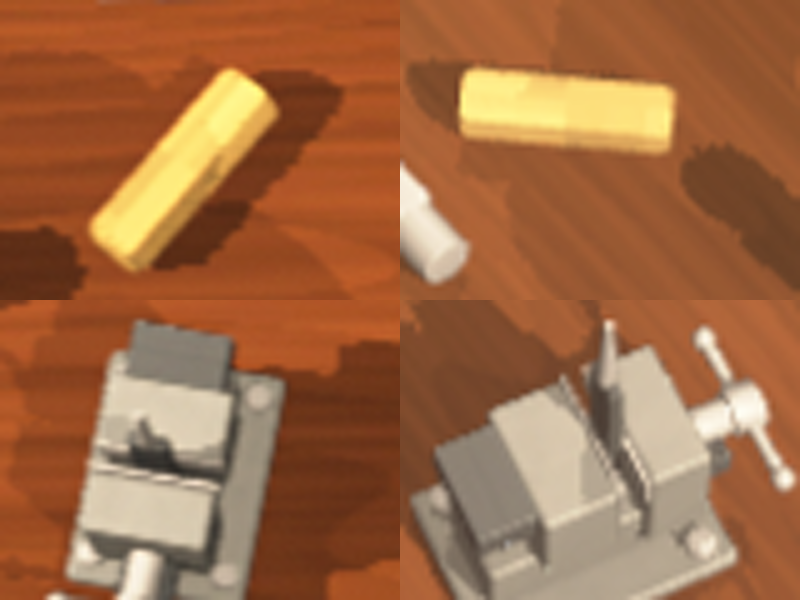

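The crop confirms the pale wood octagonal handle at top (371,258) and scene (308,212). The tang tip is at about top (268.4,189.4) and scene (321.6,274.6). Next I'll work out the positions and the first move.

```bash
cat >> h.py <<'E'
from scipy.spatial.transform import Rotation as R
def goal(pos,zdir,xdir,st,grasp=False):
    """relative move from measured pose to TCP pos with tool z,x dirs"""
    z=np.array(zdir,float);z/=np.linalg.norm(z);x=np.array(xdir,float);x-=z*(x@z);x/=np.linalg.norm(x)
    G=R.from_matrix(np.c_[x,np.cross(z,x),z]);p=np.array(pos,float)+(19*z if grasp else 0)
    Q=R.from_quat(st["orientation"])
    t=(Q.inv()*G).as_rotvec()/np.pi;s=Q.inv().apply(p-st["eef_pos"])/300
    print("twist",t.round(3),"deg",np.linalg.norm(t)*180,"xyz",s.round(3),"mm",np.linalg.norm(s)*300);return t,s
E
python3 - <<'E'
from h import *
from bench import bot
from scipy.optimize import least_squares
f=lambda P:np.r_[proj("top",P)-(268.4,189.4),proj("scene",P)-(321.6,274.6)]
r=least_squares(f,[600,0,165]);print("tip",r.x,r.fun)
for n,u,v in(("top",268.4,189.4),("scene",321.6,274.6)):print(ray(n,u,v,165))
f=lambda P:np.r_[proj("top",P)-(371.3,258.3),0,0]
for n,u,v in(("top",318,335),("top",304,283),("top",368,338),("top",249,294),("top",371,258),("scene",308,212)):print(n,u,v,ray(n,u,v,20).round())
# screw/bar direction of vice
print("bar ends",ray("top",250,227,52),ray("top",284,231,52))
st=bot.read_state()
goal([394,-116,130],[0,0,-1],[-.745,.667,0],st)
E
```

```text
tip [635.46363229   9.03564374 159.5057557 ] [-0.07486913  0.06777673 -0.08754476 -0.02235935]
[634.04517393   8.3352486  165.        ]
[637.32949518  11.70250318 165.        ]
top 318 335 [334. -91.  20.]
top 304 283 [452. -60.  20.]
top 368 338 [ 326. -203.   20.]
top 249 294 [428.  66.  20.]
top 371 258 [ 508. -215.   20.]
scene 308 212 [ 509. -212.   20.]
bar ends [578.13187685  61.00429951  52.        ] [567.88513463 -16.49663257  52.        ]
twist [-0.    -0.    -0.686] deg 123.55943451844777 xyz [ 1.173 -1.127  0.337] mm 498.4871123737004
```

>>> servo_tool(twist=[[0,0,-0.04],[0,0,-0.08],[0,0,-0.12],[0,0,-0.16],[0,0,-0.2],[0,0,-0.24],[0,0,-0.28],[0,0,-0.32]], xyz=[[0.07,-0.07,0],[0.15,-0.14,0],[0.22,-0.21,0],[0.3,-0.28,0],[0.37,-0.35,0],[0.45,-0.42,0],[0.52,-0.5,0],[0.6,-0.57,0]], fingers=[1,1,1,1,1,1,1,1])

```text
time_s: 0.95
eef_pos: [269.9, -320.1, 231.2]
orientation: [0.807, 0.591, -0.0, -0.0]
force: [-0.3, 0.6, -1.0]
grip_width: 85.5
gripper_force: 0.0
```

```bash
python3 - <<'E'
from h import *
from bench import bot
st=bot.read_state();print(st["time_s"],st["eef_pos"],st["joint_positions"])
goal([394,-116,130],[0,0,-1],[-.745,.667,0],st)
E
```

```text
0.95 [ 269.91794432 -320.10993215  231.21979198] [-8.70258092e-01 -2.23940177e-01 -1.17701088e-01  1.67711572e+00
 -4.27603483e-06  1.00636243e+00]
twist [-0.    -0.    -0.365] deg 65.68428628505103 xyz [0.773 0.19  0.337] mm 259.42757608589113
```

>>> servo_tool(twist=[[0,0,-0.045],[0,0,-0.09],[0,0,-0.135],[0,0,-0.18],[0,0,-0.225],[0,0,-0.27],[0,0,-0.315],[0,0,-0.365]], xyz=[[0.1,0.02,0.04],[0.2,0.05,0.08],[0.3,0.07,0.12],[0.4,0.1,0.17],[0.5,0.12,0.21],[0.6,0.14,0.25],[0.7,0.17,0.3],[0.773,0.19,0.337]], fingers=[1,1,1,1,1,1,1,1])

```text
time_s: 1.75
eef_pos: [395.3, -116.4, 129.2]
orientation: [0.359, 0.933, 0.0, -0.0]
force: [0.1, -0.0, -0.1]
grip_width: 85.9
gripper_force: 0.0
```

```bash
cat >> h.py <<'E'
def wray(w,st,u,v,z):
    Q=R.from_quat(st["orientation"]).as_matrix();T=w["tool_from_camera"]
    o=Q@T[:3,3]+st["eef_pos"];d=Q@(T[:3,:3]@[(u-w["cx"])/w["fx"],(v-w["cy"])/w["fy"],1]);return o+d*(z-o[2])/d[2]
def wproj(w,st,P):
    Q=R.from_quat(st["orientation"]).as_matrix();p=Q.T@(np.array(P,float)-st["eef_pos"]);p=np.linalg.inv(w["tool_from_camera"])@np.r_[p,1]
    return np.array([w["fx"]*p[0]/p[2]+w["cx"],w["fy"]*p[1]/p[2]+w["cy"]])
E
python3 - <<'E'
from h import *
from bench import bot
st=bot.read_state();w=bot.snapshot("wrist");print(st["time_s"],st["eef_pos"],st["joint_positions"])
u,v=wproj(w,st,[507,-216,16]).astype(int);print(u,v)
cv2.imwrite("pics/w1.png",w["color"][:,:,::-1])
E
```

```text
1.75 [ 395.2924329  -116.42915095  129.22968646] [-2.86537035e-01 -2.59303389e-01 -3.43246992e-01  1.48732086e+00
  1.41075424e-04  4.48520030e-01]
316 395
```

View pics/w1.png

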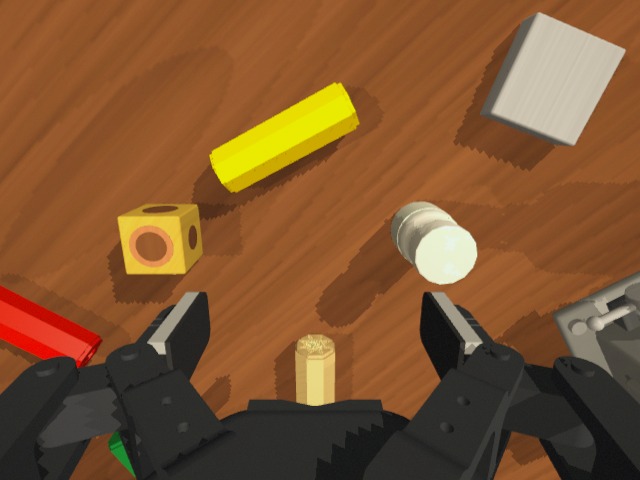

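The wrist view shows the handle's near end face (end A, toward the robot) at (316,345). It looks like plain end grain, so I'll enlarge it to be sure.

```bash
python3 - <<'E'
from h import *
from bench import bot
im=cv2.imread("pics/w1.png")[325:405,280:355];cv2.imwrite("pics/w1c.png",cv2.resize(im,None,fx=6,fy=6,interpolation=cv2.INTER_CUBIC))
st=bot.read_state();w=bot.snapshot("wrist")
for u,v in((296,350),(335,349),(316,358)):print(wray(w,st,u,v,32))
goal([506.7,-215.5,75],[0,0,-1],[-.745,.667,0],st)
E
```

```text
[ 455.20077544 -186.68839012   32.        ]
[ 474.36530211 -163.76718024   32.        ]
[ 470.68838278 -179.93326711   32.        ]
twist [ 0.    -0.001  0.002] deg 0.34309895623679215 xyz [-0.5   -0.006  0.174] mm 158.74073885220548
```

View pics/w1c.png

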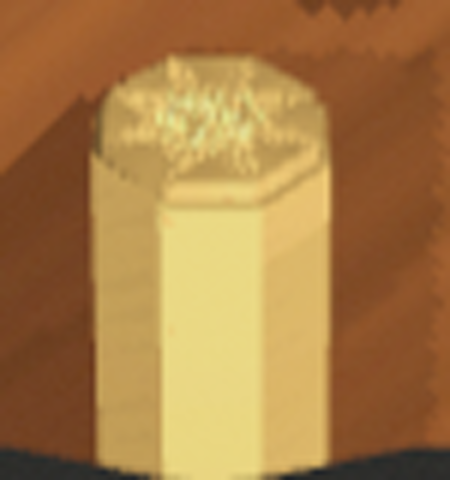

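End A is solid, so the drilled end is B, the far end. Tool +x points to A, and the handle lies along the tool's x axis. Now I'll move over it and go down.

>>> servo_tool(twist=[[0,0,0],[0,0,0],[0,0,0],[0,0,0],[0,0,0],[0,0,0],[0,0,0],[0,0,0]], xyz=[[-0.12,0,0.03],[-0.24,0,0.06],[-0.36,0.001,0.1],[-0.488,0.002,0.14],[-0.488,0.002,0.22],[-0.488,0.002,0.3],[-0.488,0.002,0.37],[-0.488,0.002,0.425]], fingers=[1,1,1,1,1,1,1,1], grip_force=50)

```text
time_s: 2.65
eef_pos: [502.4, -217.1, 1.3]
orientation: [0.364, 0.931, -0.0, -0.001]
force: [-0.2, 0.1, -0.5]
grip_width: 85.4
gripper_force: 0.0
```

>>> servo_tool(twist=[[0,0,0],[0,0,0],[0,0,0],[0,0,0],[0,0,0],[0,0,0],[0,0,0],[0,0,0]], xyz=[[0,0,0],[0,0,0],[0,0,0],[0,0,0],[0,0,0],[0,0,0],[0,0,0],[0,0,0]], fingers=[0.3,0.2,0.2,0.2,0.2,0.2,0.2,0.2], grip_force=60)

```text
time_s: 3.45
eef_pos: [504.1, -216.9, 4.2]
orientation: [0.363, 0.932, -0.0, 0.001]
force: [-0.9, -1.1, 6.8]
grip_width: 30.9
gripper_force: 60.4
```

>>> servo_tool(twist=[[0,0,0],[0,0,0],[0,0,0.04],[0,0,0.08],[0,0,0.12],[0,0,0.16],[0,0,0.2],[0,0,0.24]], xyz=[[0,0,-0.05],[0,0,-0.15],[0,0,-0.27],[0,0,-0.4],[0,0,-0.52],[0,0,-0.64],[0,0,-0.75],[0,0,-0.8]], fingers=[0.2,0.2,0.2,0.2,0.2,0.2,0.2,0.2])

```text
time_s: 4.25
eef_pos: [503.5, -216.6, 247.5]
orientation: [0.682, 0.731, 0.001, 0.002]
force: [0.0, -0.3, -0.0]
grip_width: 30.6
gripper_force: 59.5
```

>>> servo_tool(twist=[[0,0,0.04],[0,0,0.08],[0,0,0.12],[0,0,0.16],[0,0,0.2],[0,0,0.24],[0,0,0.28],[0,0,0.32]], xyz=[[0,0,0],[0,0,0],[0,0,0],[0,0,0],[0,0,0],[0,0,0],[0,0,0],[0,0,0]], fingers=[0.2,0.2,0.2,0.2,0.2,0.2,0.2,0.2])

```text
time_s: 5.05
eef_pos: [502.9, -216.4, 243.9]
orientation: [0.95, 0.312, 0.0, 0.0]
force: [-0.9, -0.4, 0.1]
grip_width: 30.5
gripper_force: 59.5
```

```bash
python3 - <<'E'
from h import *
from bench import bot
st=bot.read_state();print(st["time_s"],st["eef_pos"],st["joint_positions"],st["force"],st["grip_width"])
b=np.arctan2(st["eef_pos"][1],st["eef_pos"][0])
goal(st["eef_pos"],[0,0,-1],[np.cos(b),np.sin(b),0],st)
b=.015
goal([500,-100,300],[np.cos(b),np.sin(b),0],[0,0.02,1],st)
E
```

```text
5.05 [ 502.9429628  -216.36166708  243.92302706] [-4.06270696e-01  8.53850784e-02  1.98940216e-01  1.68362419e+00
  2.15811994e-05  2.10013763e+00] [-0.90884645 -0.3831991   0.14583565] 30.499365629479
twist [ 0.    -0.     0.332] deg 59.67034726414509 xyz [0. 0. 0.] mm 0.0
twist [-0.159  0.48   0.15 ] deg 94.98243566142824 xyz [ 0.222 -0.318 -0.187] mm 129.20265279935325
```

>>> servo_tool(twist=[[-0.01,0.03,0.009],[-0.02,0.06,0.019],[-0.03,0.09,0.028],[-0.04,0.12,0.037],[-0.05,0.15,0.047],[-0.06,0.18,0.056],[-0.07,0.21,0.065],[-0.08,0.24,0.075]], xyz=[[0.02,-0.02,-0.02],[0.04,-0.04,-0.04],[0.06,-0.06,-0.06],[0.07,-0.08,-0.08],[0.09,-0.1,-0.1],[0.1,-0.12,-0.12],[0.11,-0.14,-0.14],[0.11,-0.16,-0.16]], fingers=[0.2,0.2,0.2,0.2,0.2,0.2,0.2,0.2])

```text
time_s: 5.85
eef_pos: [500.6, -157.8, 292.4]
orientation: [0.904, 0.179, 0.388, 0.001]
force: [-0.4, 0.8, -0.3]
grip_width: 30.9
gripper_force: 59.7
```

```bash
python3 - <<'E'
from h import *
from bench import bot
st=bot.read_state();print(st["time_s"],st["eef_pos"],st["joint_positions"],st["force"],st["grip_width"])
b=.015
goal([500,-60,300],[np.cos(b),np.sin(b),0],[0,0.02,1],st)
E
```

```text
5.85 [ 500.57665577 -157.75762661  292.43550325] [-0.58018231 -0.59753682 -0.47237939  1.06335375  0.5234437   2.34524109] [-0.38507222  0.76847989 -0.28780807] 30.928302346823212
twist [-0.08   0.239  0.076] deg 47.33902966561098 xyz [ 0.122 -0.302  0.026] mm 98.05155635153038
```

```bash
python3 - <<'E'
from h import *
from bench import bot
st=bot.read_state()
b=.015
goal([610,-30,300],[np.cos(b),np.sin(b),0],[0,0.02,1],st)
E
```

```text
twist [-0.08   0.239  0.076] deg 47.33902966561098 xyz [ 0.387 -0.277  0.297] mm 168.38260311306226
```

>>> servo_tool(twist=[[-0.01,0.03,0.009],[-0.02,0.06,0.019],[-0.03,0.09,0.028],[-0.04,0.12,0.038],[-0.05,0.15,0.047],[-0.06,0.18,0.057],[-0.07,0.21,0.066],[-0.08,0.239,0.076]], xyz=[[0.05,-0.04,0.04],[0.1,-0.08,0.08],[0.15,-0.12,0.12],[0.2,-0.15,0.16],[0.25,-0.18,0.2],[0.3,-0.22,0.24],[0.35,-0.25,0.27],[0.387,-0.277,0.297]], fingers=[0.2,0.2,0.2,0.2,0.2,0.2,0.2,0.2])

```text
time_s: 6.65
eef_pos: [618.7, -30.5, 310.4]
orientation: [0.714, 0.012, 0.701, -0.0]
force: [-2.5, 0.2, 0.3]
grip_width: 30.7
gripper_force: 60.1
```

```bash
python3 - <<'E'
from h import *
from bench import bot
st=bot.read_state();print(st["time_s"],st["eef_pos"],st["joint_positions"],st["force"],st["grip_width"])
print(R.from_quat(st["orientation"]).as_matrix().round(3))
b=.015
goal([635+16,9.5,250],[np.cos(b),np.sin(b),0],[0,0.01,1],st)
E
```

```text
6.65 [618.73249772 -30.54556194 310.4216702 ] [-0.10527243 -0.84641364 -1.14872783 -0.28366138  0.12184077  3.12329021] [-2.49075964  0.18459646  0.30781123] 30.688482496870833
[[ 0.018  0.017  1.   ]
 [ 0.016 -1.     0.017]
 [ 1.     0.016 -0.019]]
twist [-0.001  0.006  0.002] deg 1.1197334049505883 xyz [-0.197 -0.135  0.113] mm 79.34492399937942
```

```bash
python3 - <<'E'
from h import *
from bench import bot
st=bot.read_state()
b=.6
goal([635+16*np.cos(b),9.5+16*np.sin(b),255],[np.cos(b),np.sin(b),0],[0,0.0,1],st)
E
```

```text
twist [0.186 0.007 0.003] deg 33.4470751727663 xyz [-0.18  -0.165  0.104] mm 79.68087952582223
```

>>> servo_tool(twist=[[0.025,0,0],[0.05,0,0],[0.075,0,0],[0.1,0.003,0],[0.125,0.005,0.002],[0.15,0.006,0.003],[0.175,0.007,0.003],[0.186,0.007,0.003]], xyz=[[-0.02,-0.02,0.01],[-0.04,-0.04,0.03],[-0.06,-0.06,0.04],[-0.09,-0.08,0.05],[-0.11,-0.1,0.07],[-0.14,-0.13,0.08],[-0.16,-0.15,0.1],[-0.18,-0.165,0.104]], fingers=[0.2,0.2,0.2,0.2,0.2,0.2,0.2,0.2])

```text
time_s: 7.45
eef_pos: [648.8, 17.1, 255.3]
orientation: [0.676, 0.211, 0.674, -0.209]
force: [0.9, -0.4, 0.1]
grip_width: 30.5
gripper_force: 60.1
```

```bash
cat > log.py <<'E'
from h import *
from bench import bot
st=bot.read_state();print(st["time_s"],st["eef_pos"].round(1),st["joint_positions"].round(3),st["force"].round(1),st["grip_width"])
print(R.from_quat(st["orientation"]).as_matrix().round(3))
E
python3 - <<'E'
from log import *
b=.6
goal([635+16*np.cos(b),9.5+16*np.sin(b),255],[np.cos(b),np.sin(b),0],[0,0.0,1],st)
out=[]
c=np.array(st["eef_pos"])-16*R.from_quat(st["orientation"]).as_matrix()[:,2]
for n,P in(("top",c),("scene",c)):
    im=bot.snapshot(n)["color"][:,:,::-1];u,v=proj(n,P).astype(int);print(n,u,v)
    cv2.imwrite(f"pics/{n}_full2.png",im)
    x,y=max(u-50,0),max(v-50,0);out.append(cv2.resize(im[y:y+150,x:x+100],(400,600),interpolation=cv2.INTER_CUBIC));print(x,y)
cv2.imwrite("pics/ins2.png",np.hstack(out))
E
```

```text
7.45 [648.8  17.1 255.3] [-0.336 -0.31  -1.001 -0.686  0.94   3.135] [ 0.9 -0.4  0.1] 30.53107687393755
[[ 0.002  0.568  0.823]
 [ 0.003 -0.823  0.568]
 [ 1.     0.002 -0.003]]
twist [-0.001  0.001  0.001] deg 0.3136954472227092 xyz [-0.001 -0.005  0.001] mm 1.6368794550889876
top 264 175
214 125
scene 321 246
271 196
```

View pics/ins2.png

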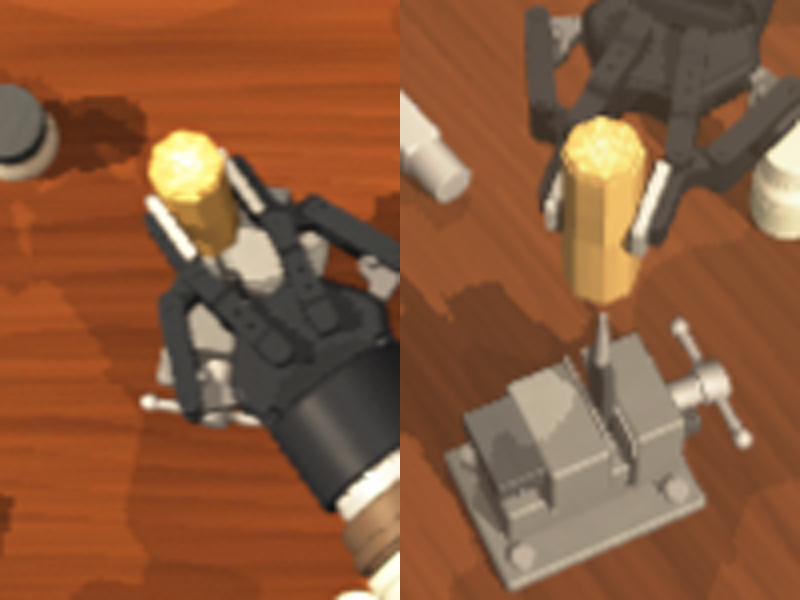

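```bash
python3 - <<'E'
from h import *
from scipy.optimize import least_squares
def tri(a,b):
    r=least_squares(lambda P:np.r_[proj("top",P)-a,proj("scene",P)-b],[635,10,200]);print(r.x.round(1),r.fun.round(2));return r.x
# handle top face: blob of bright yellow extents
for n,(x,y) in(("top",(250,150)),("scene",(305,220))):
    im=cv2.imread(f"pics/{n}_full2.png")[y:y+60,x:x+40];h=cv2.cvtColor(im,cv2.COLOR_BGR2HSV)
    m=((h[...,0]>14)&(h[...,0]<35)&(h[...,2]>120)&(h[...,1]>70)).astype(np.uint8)
    k,l,s,c=cv2.connectedComponentsWithStats(m);i=1+s[1:,4].argmax();print(n,s[i],c[i]+[x,y])
    for r in range(0,60,3):
        q=np.flatnonzero(l[r]==i)
        if len(q):print(r+y,q.min()+x,q.max()+x,end=" | ")
    print()
tri((261,164.5),(321.8,233.5));tri((268.4,189.4),(321.9,274.7))
c=np.array([648.8,17.1,255.3])-16*np.array([.823,.568,0])
for z in(50,0,-50):print(proj("top",c+[0,0,z]),proj("scene",c+[0,0,z]))
E
```

```text
top [  1   7  23  33 416] [262.31490385 172.57692308]
159 255 265 | 162 252 268 | 165 251 270 | 168 251 270 | 171 252 268 | 174 253 269 | 177 256 270 | 180 258 271 | 183 263 272 | 186 263 271 | 189 264 267 | 
scene [  6   5  22  47 799] [321.20150188 247.31914894]
226 316 326 | 229 313 330 | 232 312 331 | 235 311 332 | 238 312 331 | 241 311 331 | 244 311 331 | 247 314 330 | 250 314 329 | 253 314 328 | 256 312 327 | 259 312 330 | 262 312 330 | 265 313 329 | 268 314 328 | 271 319 323 | 
[640.8  10.4 301.6] [-1.    0.92 -1.18 -0.31]
[635.3   9.3 159.4] [-0.19  0.17 -0.22 -0.06]
[261.08890423 167.50001476] [322.31988418 229.41621773]
[263.98473542 175.70396791] [321.87090587 246.13498946]
[266.61211845 183.14740151] [321.46117765 261.3921912 ]
```

>>> servo_tool(twist=[[0,0,0],[0,0,0],[0,0,0],[0,0,0],[0,0,0],[0,0,0],[0,0,0],[0,0,0]], xyz=[[0,-0.003,-0.006],[-0.01,-0.005,-0.012],[-0.03,-0.005,-0.0125],[-0.05,-0.005,-0.0125],[-0.07,-0.005,-0.0125],[-0.09,-0.005,-0.0125],[-0.1,-0.005,-0.0125],[-0.1,-0.005,-0.0125]], fingers=[0.2,0.2,0.2,0.2,0.2,0.2,0.2,0.2])

```text
time_s: 8.35
eef_pos: [644.0, 16.6, 224.1]
orientation: [0.677, 0.21, 0.674, -0.209]
force: [0.3, 0.1, -1.0]
grip_width: 30.5
gripper_force: 60.1
```

```bash
python3 - <<'E'
from log import *
out=[]
for n,(x,y) in(("top",(235,150)),("scene",(290,220))):
    im=bot.snapshot(n)["color"][:,:,::-1];cv2.imwrite(f"pics/{n}_full3.png",im)
    out.append(cv2.resize(im[y:y+75,x:x+50],(400,600),interpolation=cv2.INTER_CUBIC))
cv2.imwrite("pics/ins3.png",np.hstack(out))
E
```

```text
8.35 [644.   16.6 224.1] [-0.34  -0.248 -1.032 -0.778  0.942  3.135] [ 0.3  0.1 -1. ] 30.487418664763297
[[ 0.003  0.566  0.824]
 [ 0.003 -0.824  0.566]
 [ 1.     0.001 -0.004]]
```

View pics/ins3.png

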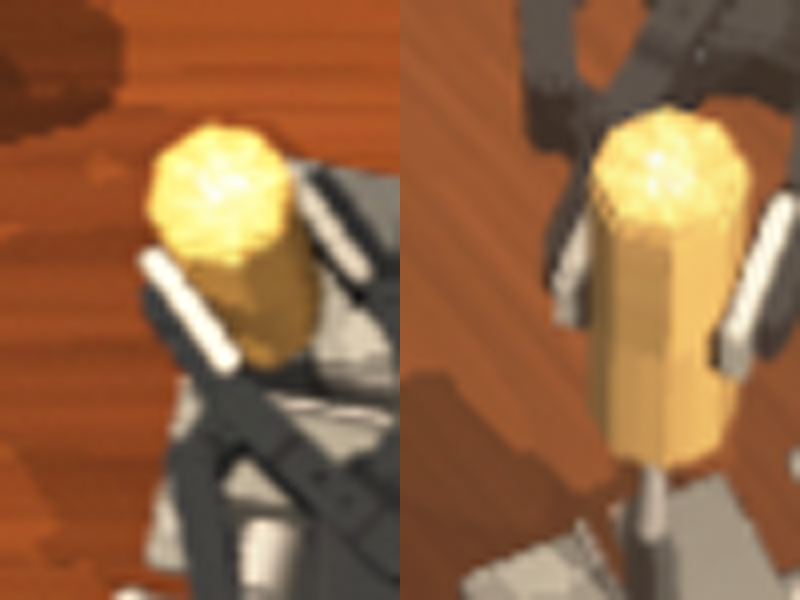

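>>> servo_tool(twist=[[0,0,0],[0,0,0],[0,0,0],[0,0,0],[0,0,0],[0,0,0],[0,0,0],[0,0,0]], xyz=[[0,0.0025,0.004],[-0.012,0.0025,0.004],[-0.024,0.0025,0.004],[-0.036,0.0025,0.004],[-0.048,0.0025,0.004],[-0.06,0.0025,0.004],[-0.07,0.0025,0.004],[-0.07,0.0025,0.004]], fingers=[0.2,0.2,0.2,0.2,0.2,0.2,0.2,0.2])

```text
time_s: 9.25
eef_pos: [645.3, 16.6, 203.3]
orientation: [0.676, 0.21, 0.674, -0.209]
force: [0.6, -0.0, -0.5]
grip_width: 30.7
gripper_force: 60.1
```

```bash
python3 log.py
```

```text
9.25 [645.3  16.6 203.3] [-0.339 -0.184 -1.039 -0.848  0.941  3.135] [ 0.6 -0.  -0.5] 30.709667356081393
[[ 0.002  0.566  0.824]
 [ 0.003 -0.824  0.566]
 [ 1.     0.001 -0.004]]
```

>>> servo_tool(twist=[[0,0,0],[0,0,0],[0,0,0],[0,0,0],[0,0,0],[0,0,0],[0,0,0],[0,0,0]], xyz=[[-0.01,0,0],[-0.02,0,0],[-0.03,0,0],[-0.04,0,0],[-0.05,0,0],[-0.06,0,0],[-0.07,0,0],[-0.075,0,0]], fingers=[0.2,0.2,0.2,0.2,0.2,0.2,0.2,0.2])

```text
time_s: 10.05
eef_pos: [645.4, 16.5, 181.3]
orientation: [0.676, 0.211, 0.674, -0.209]
force: [0.7, -0.2, -1.1]
grip_width: 30.5
gripper_force: 60.1
```

```bash
python3 log.py
```

```text
10.05 [645.4  16.5 181.3] [-0.339 -0.115 -1.045 -0.925  0.941  3.135] [ 0.7 -0.2 -1.1] 30.495866599923062
[[ 0.002  0.566  0.824]
 [ 0.003 -0.824  0.566]
 [ 1.     0.002 -0.003]]
```

>>> servo_tool(twist=[[0,0,0],[0,0,0],[0,0,0],[0,0,0],[0,0,0],[0,0,0],[0,0,0],[0,0,0]], xyz=[[-0.004,0,0],[-0.008,0,0],[-0.011,0,0],[-0.014,0,0],[-0.017,0,0],[-0.02,0,0],[-0.02,0,0],[-0.02,0,0]], fingers=[0.2,0.2,0.2,0.2,0.2,0.2,0.2,0.2])

```text
time_s: 10.85
eef_pos: [645.4, 16.4, 175.8]
orientation: [0.676, 0.211, 0.675, -0.208]
force: [2.4, 2.0, 0.5]
grip_width: 30.7
gripper_force: 59.9
```

```bash
python3 log.py
```

```text
10.85 [645.4  16.4 175.8] [-0.339 -0.096 -1.046 -0.944  0.941  3.135] [2.4 2.  0.5] 30.694421418088133
[[ 0.001  0.566  0.824]
 [ 0.004 -0.824  0.566]
 [ 1.     0.002 -0.003]]
```

>>> servo_tool(twist=[[0,0,0],[0,0,0],[0,0,0],[0,0,0],[0,0,0],[0,0,0],[0,0,0],[0,0,0]], xyz=[[-0.003,0,0.003],[-0.006,0,0.003],[-0.009,0,0.003],[-0.012,0,0.003],[-0.015,0,0.003],[-0.018,0,0.003],[-0.018,0,0.003],[-0.018,0,0.003]], fingers=[0.2,0.2,0.2,0.2,0.2,0.2,0.2,0.2])

```text
time_s: 11.65
eef_pos: [647.2, 16.8, 175.5]
orientation: [0.673, 0.213, 0.677, -0.207]
force: [-3.8, 1.4, 18.4]
grip_width: 30.7
gripper_force: 60.6
```

```bash
python3 - <<'E'
from log import *
out=[]
for n,(x,y) in(("top",(235,150)),("scene",(290,240))):
    im=bot.snapshot(n)["color"][:,:,::-1];cv2.imwrite(f"pics/{n}_full4.png",im)
    out.append(cv2.resize(im[y:y+75,x:x+50],(400,600),interpolation=cv2.INTER_CUBIC))
cv2.imwrite("pics/ins4.png",np.hstack(out))
E
```

```text
11.65 [647.2  16.8 175.5] [-0.338 -0.08  -1.042 -0.967  0.941  3.136] [-3.8  1.4 18.4] 30.730905555679104
[[-0.009  0.567  0.824]
 [ 0.007 -0.824  0.567]
 [ 1.     0.01   0.003]]
```

View pics/ins4.png

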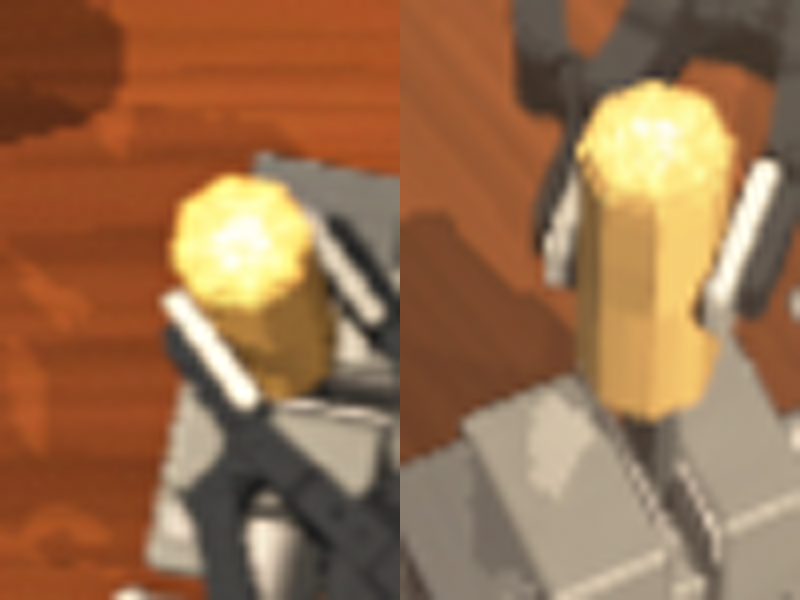

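>>> servo_tool(twist=[[0,0,0],[0,0,0],[0,0,0],[0,0,0],[0,0,0],[0,0,0],[0,0,0],[0,0,0]], xyz=[[0.01,0,0],[0.025,0,0],[0.05,0,0],[0.08,0,0],[0.12,0,0],[0.17,0,0],[0.22,0,0],[0.27,0,0]], fingers=[0.2,0.2,0.2,0.2,0.2,0.2,0.2,0.2])

```text
time_s: 12.55
eef_pos: [645.9, 17.3, 251.3]
orientation: [0.677, 0.21, 0.674, -0.209]
force: [-0.3, -0.1, -0.9]
grip_width: 30.7
gripper_force: 60.1
```

```bash
python3 - <<'E'
from log import *
tray=np.mean([ray("top",*p,14)[:2] for p in((147,237),(209,248),(191,324),(129,311))],0);print(tray)
for b in(-.4,1.3):
  for xd in([0,0,1],[0,0,-1]): goal([tray[0]+12*np.cos(b),tray[1]+12*np.sin(b),240],[np.cos(b),np.sin(b),0],xd,st)
E
```

```text
12.55 [645.9  17.3 251.3] [-0.337 -0.312 -1.012 -0.693  0.939  3.135] [-0.3 -0.1 -0.9] 30.679089403007566
[[ 0.003  0.566  0.824]
 [ 0.003 -0.824  0.566]
 [ 1.     0.001 -0.004]]
[464.34306408 252.18867162]
twist [-0.319  0.001  0.001] deg 57.39454818603202 xyz [-0.037 -0.954 -0.034] mm 286.69664944433123
twist [-0.002 -0.48  -0.876] deg 179.84091183558576 xyz [-0.037 -0.954 -0.034] mm 286.69664944433123
twist [ 0.222  0.001 -0.   ] deg 40.00937467418291 xyz [-0.037 -1.014 -0.025] mm 304.4173130370414
twist [ 0.002 -0.342  0.94 ] deg 179.97552967169915 xyz [-0.037 -1.014 -0.025] mm 304.4173130370414
```

The picture shows the handle seated on the file's blade, and the force and the height (centre 175 = 125 + 50) agree. It is now lifted clear. Next I'll roll it 180° about the tool's z axis.

>>> servo_tool(twist=[[0,0,-0.042],[0,0,-0.084],[0,0,-0.126],[0,0,-0.168],[0,0,-0.21],[0,0,-0.252],[0,0,-0.294],[0,0,-0.334]], xyz=[[0,0,0],[0,0,0],[0,0,0],[0,0,0],[0,0,0],[0,0,0],[0,0,0],[0,0,0]], fingers=[0.2,0.2,0.2,0.2,0.2,0.2,0.2,0.2])

```text
time_s: 13.35
eef_pos: [645.9, 17.3, 250.7]
orientation: [0.479, 0.522, 0.688, 0.159]
force: [0.4, -0.5, -0.6]
grip_width: 30.4
gripper_force: 60.2
```

>>> servo_tool(twist=[[0,0,-0.042],[0,0,-0.084],[0,0,-0.126],[0,0,-0.168],[0,0,-0.21],[0,0,-0.252],[0,0,-0.294],[0,0,-0.334]], xyz=[[0,0,0],[0,0,0],[0,0,0],[0,0,0],[0,0,0],[0,0,0],[0,0,0],[0,0,0]], fingers=[0.2,0.2,0.2,0.2,0.2,0.2,0.2,0.2])

```text
time_s: 14.15
eef_pos: [645.9, 17.3, 250.7]
orientation: [0.153, 0.692, 0.516, 0.482]
force: [0.4, 0.0, -1.0]
grip_width: 30.5
gripper_force: 60.2
```

>>> servo_tool(twist=[[0,0,-0.042],[0,0,-0.084],[0,0,-0.126],[0,0,-0.168],[0,0,-0.21],[0,0,-0.252],[0,0,-0.294],[0,0,-0.332]], xyz=[[0,0,0],[0,0,0],[0,0,0],[0,0,0],[0,0,0],[0,0,0],[0,0,0],[0,0,0]], fingers=[0.2,0.2,0.2,0.2,0.2,0.2,0.2,0.2])

```text
time_s: 14.95
eef_pos: [645.9, 17.3, 250.7]
orientation: [-0.212, 0.676, 0.207, 0.675]
force: [-0.1, -0.0, -0.7]
grip_width: 30.9
gripper_force: 60.2
```

```bash
python3 - <<'E'
from log import *
b=1.25
goal([464+12*np.cos(b),252+12*np.sin(b),230],[np.cos(b),np.sin(b),0],[0,0,-1],st)
E
```

```text
14.95 [645.9  17.3 250.7] [-0.337 -0.311 -1.012 -0.695  0.939 -0.012] [-0.1 -0.  -0.7] 30.908393277966873
[[ 0.    -0.566  0.824]
 [-0.007  0.824  0.566]
 [-1.    -0.006 -0.004]]
twist [-0.206 -0.002  0.002] deg 37.14561860733879 xyz [ 0.063  1.013 -0.025] mm 304.5452413776249
```

>>> servo_tool(twist=[[-0.013,0,0],[-0.026,0,0],[-0.039,0,0],[-0.052,0,0],[-0.065,0,0],[-0.078,0,0],[-0.091,0,0],[-0.104,0,0]], xyz=[[0,0.05,0],[0,0.12,0],[0,0.19,0],[0,0.26,0],[0,0.33,0],[0,0.4,0],[0,0.46,-0.01],[0,0.5,-0.01]], fingers=[0.2,0.2,0.2,0.2,0.2,0.2,0.2,0.2])

```text
time_s: 15.75
eef_pos: [557.3, 140.7, 251.0]
orientation: [-0.319, 0.633, 0.317, 0.631]
force: [-0.3, -0.2, -0.9]
grip_width: 30.9
gripper_force: 60.2
```

```bash
python3 - <<'E'
from log import *
b=1.25
goal([464+12*np.cos(b),252+12*np.sin(b),200],[np.cos(b),np.sin(b),0],[0,0,-1],st)
E
```

```text
15.75 [557.3 140.7 251. ] [-0.224 -0.446 -1.097 -0.642  1.157 -0.009] [-0.3 -0.2 -0.9] 30.879217972659138
[[-0.001 -0.803  0.596]
 [-0.004  0.596  0.803]
 [-1.    -0.001 -0.004]]
twist [-0.101 -0.001  0.   ] deg 18.18184004005789 xyz [0.169 0.484 0.151] mm 160.22908888260298
```

>>> servo_tool(twist=[[-0.016,0,0],[-0.032,0,0],[-0.048,0,0],[-0.064,0,0],[-0.08,0,0],[-0.096,0,0],[-0.11,0,0],[-0.123,0,0]], xyz=[[0.02,0.06,0.02],[0.04,0.13,0.04],[0.07,0.2,0.06],[0.1,0.27,0.08],[0.12,0.34,0.1],[0.14,0.41,0.12],[0.16,0.46,0.14],[0.169,0.484,0.151]], fingers=[0.2,0.2,0.2,0.2,0.2,0.2,0.2,0.2])

```text
time_s: 16.55
eef_pos: [468.0, 263.9, 198.8]
orientation: [-0.434, 0.56, 0.433, 0.557]
force: [0.1, 0.4, -0.7]
grip_width: 30.6
gripper_force: 60.1
```

```bash
python3 - <<'E'
from log import *
b=1.32
goal([464+12*np.cos(b),252+12*np.sin(b),170],[np.cos(b),np.sin(b),0],[0,0,-1],st)
E
```

```text
16.55 [468.  263.9 198.8] [-0.031 -0.297 -1.129 -0.813  1.351 -0.016] [ 0.1  0.4 -0.7] 30.59275542681034
[[-0.002 -0.969  0.248]
 [-0.003  0.248  0.969]
 [-1.     0.002 -0.004]]
twist [ 0.    -0.001 -0.   ] deg 0.24550824563025606 xyz [ 0.096  0.003 -0.001] mm 28.832312675395553
```

>>> servo_tool(twist=[[0,0,0],[0,0,0],[0,0,0],[0,0,0],[0,0,0],[0,0,0],[0,0,0],[0,0,0]], xyz=[[0.02,0,0],[0.04,0,0],[0.06,0,0],[0.08,0,0],[0.1,0,0],[0.1,0,0],[0.1,0,0],[0.1,0,0]], fingers=[0.2,0.2,0.2,0.2,0.2,0.2,0.2,0.2])

```text
time_s: 17.35
eef_pos: [469.7, 262.0, 170.2]
orientation: [-0.433, 0.561, 0.431, 0.559]
force: [0.0, -0.2, -0.1]
grip_width: 30.5
gripper_force: 60.1
```

```bash
python3 - <<'E'
from log import *
print(st["qvel"].round(4))
out=[]
for n in("top","scene"):
    im=bot.snapshot(n)["color"][:,:,::-1];u,v=proj(n,[464,252,170]).astype(int);print(n,u,v)
    x,y=u-50,v-75;out.append(cv2.resize(im[y:y+150,x:x+100],(400,600),interpolation=cv2.INTER_CUBIC))
cv2.imwrite("pics/end.png",np.hstack(out))
E
```

```text
17.35 [469.7 262.  170.2] [-0.034 -0.193 -1.136 -0.926  1.349 -0.016] [ 0.  -0.2 -0.1] 30.53840017546739
[[-0.001 -0.967  0.253]
 [-0.004  0.253  0.967]
 [-1.    -0.    -0.004]]
[ 0.0009 -0.0054  0.0012  0.0024 -0.0007  0.0036]
top 147 271
scene 481 318
```

View pics/end.png

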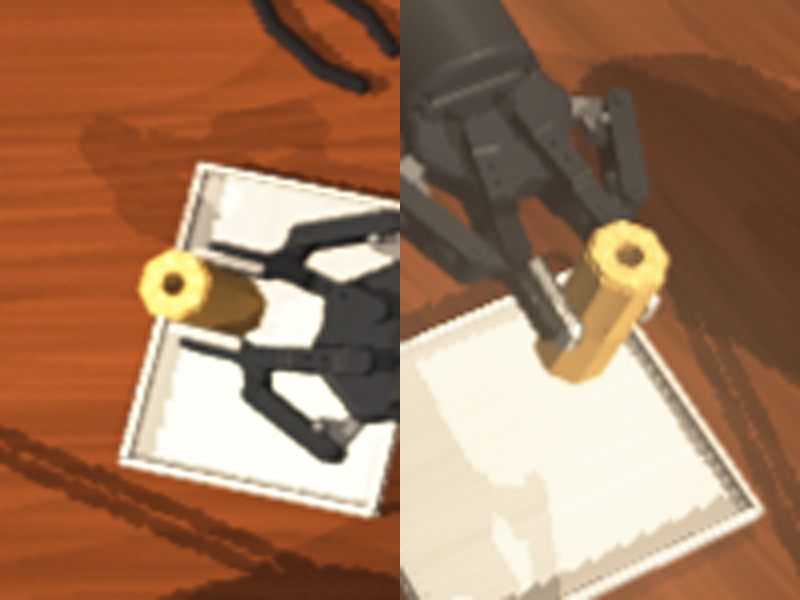

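The top and scene views show the hole facing up, at (173,284) and (630,255) in the crops. The handle is gripped upright over the tray and nothing else looks disturbed, so I'll hand the job in.

```bash
python3 - <<'E'
from log import *
for z in(220,120):print(proj("top",[466.7,250.4,z]))  # seen: (140,267), ~(156,275)
print(bot.finish_job())
E
```

```text
17.45 [469.7 262.1 170.3] [-0.034 -0.193 -1.136 -0.926  1.349 -0.016] [ 1.  -0.6 -0.7] 30.449526924205124
[[-0.001 -0.967  0.253]
 [-0.004  0.253  0.967]
 [-1.    -0.    -0.004]]
[139.83566448 266.99376422]
[155.76324059 273.09754626]
the job is handed in; nothing more can be done
None
```

The job is handed in at about 17.5 s of the 72 s: the handle was slid onto the tang down to the shoulder, taken off and turned over, and is now held upright and still, drilled end up, over the middle of the tray with its lower end about 120 mm above the bench; the hand-in gave no verdict.

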